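Set up the ink station: seat the cap plate and lock it in with the sprung bar

TASK

Set up the ink station on the booth table: lower the ink-cap plate over the station's two pins until it rests flush, with its row of cap holes on the side away from the two cheeks. Then squeeze the sprung retaining bar by its two tabs, lower it between the cheeks just over the plate, and let it go so that both end bolts spring into the cheeks' pockets, tabs up. Leave the two ink bottles and the cup standing where they are.

Things in the scene. Friction and masses are not known exactly. Their poses are not given: they have to be found in the camera images.
- station: Fixed steel base plate on the table, 140 (its x) x 200 (its y) x 12 mm thick; origin: centre of its underside, z up. On it stand two locating pins at x 0, y +55 and -55 mm, and two aluminium cheeks (the stops) centred at x -34 mm, each 40 mm wide along x, up to 56 mm above the table, flat inner faces at y +75 and -75 mm (gap 150 mm), no lead-in.
- pin_a (a point): Tip of the station's +y locating pin (x 0, y 55, z 34 mm in the station's frame); the other is its mirror image at y -55. Steel, 10 mm diameter, 22 mm high above the base's top; the last 8 mm is a cone narrowing to 4 mm diameter.
- pocket_a (a point): Centre of the mouth of the blind pocket in the +y cheek's inner face (station x -34, y 75, z 36 mm); the other is its mirror image at y -75. Each is 18 mm wide (x), 18 mm high (z 27 to 45 mm) and 8 mm deep.
- plate_seat (a point): Where the plate's origin lies when seated: centre of the base's top face (station x 0, y 0, z 12 mm); axes as the station's.
- bar_seat (a point): Where the bar's origin lies when locked: midway between the cheeks, station x -34, y 0, z 23 mm (1 mm over the seated plate's top); axes as the station's. Let go up to about 7 mm above it, the bolts enter the pockets; 4 mm above is mid-pocket. The bar then drops onto the pocket floors.
- plate: Loose aluminium ink-cap plate, 110 (x) x 140 (y) x 10 mm, about 0.25 to 0.5 kg; origin: centre of its underside. Holes of 13 mm at x 0, y +55 and -55 mm take the pins. Black upright grip fin at the centre: 10 mm thick (x), 56 mm long (y), top 50 mm above the underside. Starts flat on the table, left or right of the station. Seated, its x and y point as the station's.
- cap_row (a point): Middle of the row of four 21 mm cap holes, which runs along the plate's y, on the plate's top face (plate x +34, y 0, z 10 mm). Seated, it lies on the station's +x side, away from the cheeks.
- bar: Loose sprung bar, steel, 0.16 kg: body 24 (x) x 130 (y, long axis) x 18 mm high; origin: centre of its underside. A 10 x 10 mm bolt stands out of each end, centred 9 mm above the underside, to y +84 / -84 mm when free. Starts on the table, tabs up, on the other side of the station from the plate. Either end may go in either cheek.
- bolt_a (a joint): Travel (m) of the bar's +y bolt, moved by its tab: 0 fully out, 0.013 fully in (hard stop); with both in, the bar is 142 mm tip to tip and 30 mm over the tabs. A spring pushes out, 2.5 N at 0 to 5.8 N at 0.013. About 0.001 when home against its pocket's bottom.
- bolt_b (a joint): The same for the bar's -y bolt.
- tab_a (a point): Top of the outer face of the +y bolt's black tab, at bar x 0, y 28, z 58 mm when free; the -y bolt's tab is its mirror image (56 mm over both). Tab 20 mm wide (x), 6 mm thick (y), from 20 to 58 mm above the bar's underside. Pinching the two tabs together along the bar draws both bolts in.
- ink_tall: Bystander: white ink bottle with black cap, 44 mm diameter, 120 mm high; origin at the centre of its underside.
- ink_short: Bystander: white ink bottle with black cap, 44 mm diameter, 90 mm high; origin at the centre of its underside.
- cup: Bystander: white cup, 70 mm diameter at the rim, 70 mm high; origin at the centre of its underside.
Things that resemble listed ones, but are neither listed nor needed, are in the scene too. Leave any green or orange look-alike of the station alone.

How it is judged:
By the outcome, as a careful person would: the job done as asked, in the order asked, and still so for the second after the job is handed in, with the robot touching nothing.
It also fails if it takes over 67 s, if anything falls off the work surface, if the arm or the gripper's body presses on something with over 40 N, if the wrist force passes 120 N, or if a joint passes its speed limit or range.

ROBOT

A 6-joint arm with a two-finger parallel gripper is mounted at the origin on the work surface. World frame = base frame: x ahead of the robot, y to its left, z up, the work surface at z = 0. Lengths are in m, angles in degrees, forces in N, time in s.
With the tool pointing down it reaches from about 0.325 to 0.75 m from the base axis. Payload 7.6 kg.
Tool frame: the origin (TCP) lies at the very end of the fingers, on their centre line; the grasp point (between the pads) lies 19 mm behind it (grasp_offset is the distance from the TCP to the grasp point, in m); z points along the fingers, y is the line along which they close (so a half turn about z gives the same grasp; the last joint's range is limited). The gripper opens to 85 mm and grips with 20 to 120 N. Pads are 22 mm wide; open, the fingers measure 114 mm over their backs; the gripper's body (76 mm by 85 mm) begins 54 mm behind the grasp point. The pads swing forward as they close: fully open they stand 13 mm farther back than shut.
Start: joints at [61.92, 2.991, 80.254, -0, 96.75, -4.028], TCP at [0.214, 0.479, 0.231] pointing down, gripper open.
Joint ranges: [-166.34, 166.34], [-52.06, 124.39], [6.96, 135.62], [-60.46, 240.46], [14.63, 156.25], [-167.68, 167.68]. Speed limits (degrees/s): [147.25, 147.25, 172.46, 180, 180, 180].

INTERFACE

Orientations are given as [roll, pitch, yaw] about the fixed x, y, z axes, in that order (R = Rz(yaw) Ry(pitch) Rx(roll)).
In Python, from bench import sense, camera, get_calibration, close_job, grasp_offset gives the robot as it stands.
- The arm moves only by the tool arm_command, never from a script. Its argument "commands" is a list of rows, each a list of 5 numbers: the closure in counts, from 0 (fully open) to 255 (shut), then the shift along the tool's x, y, z in m, then the turn about the tool's z in rad. In form: [[claw, tx, ty, tz, yaw], ...]. A call has 1 to 5 rows; each row is the pose to reach, as a shift and turn from the pose commanded when the call began, along the tool's axes at that moment; what a row does not reach only later rows make up. A row lasts 1/10 s, in which the tool goes at most 50 mm and 8.59 degrees, less where a joint would pass 70% of its speed; a pose out of reach is approached as far as the arm can. A call with a gripper value outside its range is refused whole. The fingers move at their own pace and stop on an object; "grip_force" is the grip in N (left out, the last holds). Time passes only in rows, so rows that repeat a pose let the fingers close. It gives the time, the measured TCP pose, the force, the opening and the grip force at its end, in the units of the state.
- sense(): the state, without advancing time (a new reading comes with each control period).
- camera(name): name is "scene" or "top" or "wrist"; returns the picture (384x512x3 uint8, red, green, blue); there is no depth.
- get_calibration(name): a dict with "intrinsics" (3x3 intrinsics, pixels), "world_to_cam" (4x4, takes a point from world to camera coordinates). Camera axes: x right, y up, looking along -z (the intrinsics and any distortion apply to the point x, -y, -z); pixel columns grow to the right and rows downward; lengths in m; the calibration is good to about 2 mm. A picture is of the moment at which its call begins: read the wrist's pose just before it. get_calibration takes no time and is no camera call; for the wrist camera it gives the pose at the moment of the call.
- close_job(): hands the job in; it is judged then, once.
The state is a dict: "time": time; "qpos": joint angles; "qd": joint speeds; "effort": joint torques, N m; "eef_pos": TCP position; "orientation": TCP orientation; "ft_force": force on the tool from outside, world axes, zero at the start; "wrist_torque": the same for the moment, N m; "finger_gap": finger opening in m; "finger_force": force on a finger pad.
Only numpy, scipy, OpenCV 4.12 (cv2) and the standard library are available. Lean on these libraries where they do the work, as an engineer would, in place of code of your own. Each camera call takes 0.05 s, during which the arm holds its last target. There are 200 camera calls.

## Working session

There is one attempt and no reset: what is moved stays moved. The work goes in short steps, Python scripts to look and compute and a tool call to move; the robot and the scene stay as the last step left them, time stands still between calls to the robot, and variables do not carry over. Pictures are saved under pics/ and viewed, at most 14 in all, crops included, and the job is handed in when it is done.

Besides the shell and the picture viewer there is one more tool, called by a JSON object that holds its "method" and its "body". arm_command: Moves the arm, as the interface text tells. Its arguments: {"type":"object","properties":{"commands":{"type":"array","items":{"type":"array","items":{"type":"number"}}},"grip_force":{"type":"number"}},"required":["commands"]}

```bash
mkdir -p pics
cat > h.py <<'E'
import numpy as np, cv2
from bench import *
def save(n,img): cv2.imwrite(f'pics/{n}.png',img[:,:,::-1])
def ray(cal,u,v):
    K=np.array(cal['intrinsics']);T=np.array(cal['world_to_cam'])
    d=np.linalg.inv(K)@[u,v,1]; d=np.array([d[0],-d[1],-d[2]])
    R=T[:3,:3]; return -R.T@T[:3,3], R.T@d
def at(cal,u,v,z):
    o,d=ray(cal,u,v); return o+d*(z-o[2])/d[2]
def proj(cal,p):
    K=np.array(cal['intrinsics']);T=np.array(cal['world_to_cam'])
    c=T[:3,:3]@np.array(p)+T[:3,3]; q=K@[c[0],-c[1],-c[2]]; return q[:2]/q[2]
E
python3 - <<'E'
from h import *
c=get_calibration('top');print({k:np.round(v,3).tolist() if not isinstance(v,str) else v for k,v in c.items()})
t=camera('top');save('top0r',t);save('top0',cv2.resize(t,(800,600),interpolation=cv2.INTER_CUBIC))
s=camera('scene');save('scene0',cv2.resize(s,(800,600),interpolation=cv2.INTER_CUBIC))
s=sense();print(s['time'],s['eef_pos'],s['orientation'],s['finger_gap'],grasp_offset)
E
```

```text
{'intrinsics': [[454.464, 0.0, 257.227], [0.0, 454.464, 183.131], [0.0, 0.0, 1.0]], 'world_to_cam': [[-0.05, -0.999, 0.004, 0.021], [0.979, -0.048, 0.198, -0.514], [-0.198, 0.014, 0.98, -1.099], [0.0, 0.0, 0.0, 1.0]]}
0.1 [0.21382415 0.47918705 0.23056798] [-1.79920063e+02 -7.76968842e-03  1.55946245e+02] 0.08534635205425989 0.0187
```

View pics/top0.png

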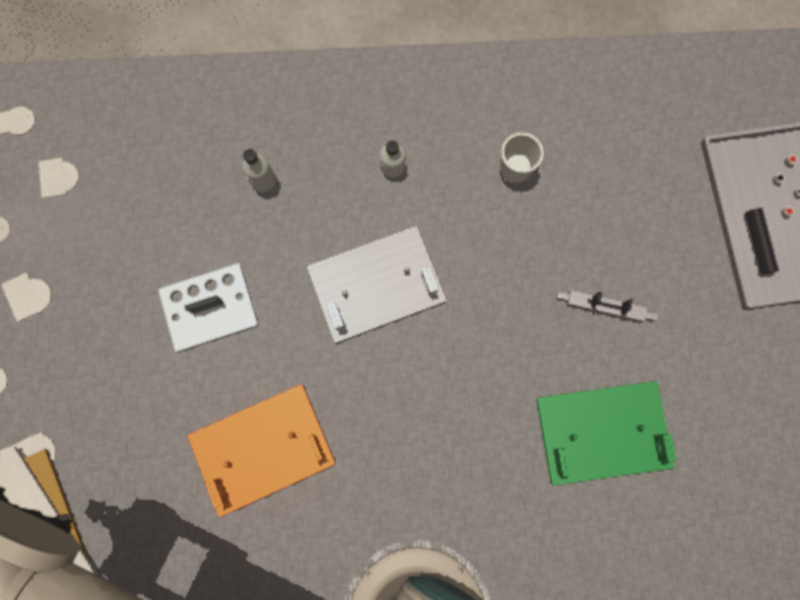

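View pics/scene0.png

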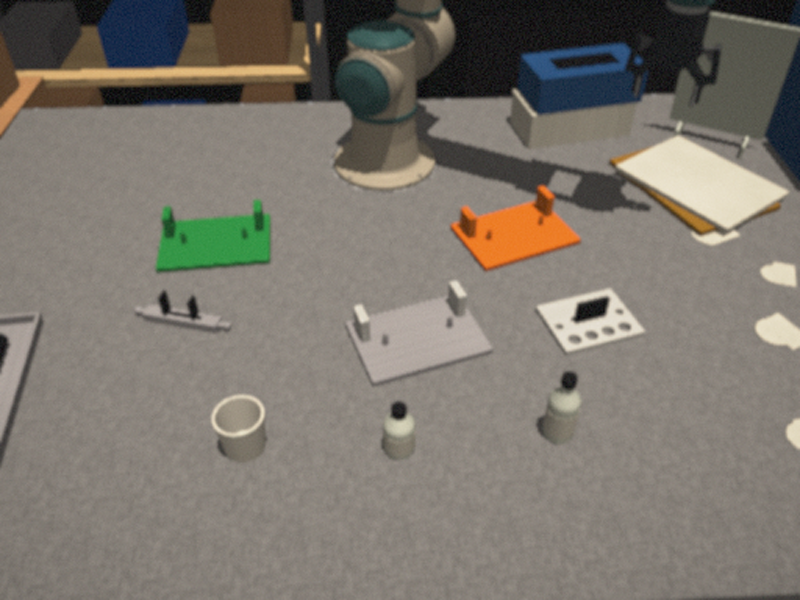

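Run:
```python
import cv2,numpy as np
t=cv2.imread('pics/top0r.png')
a=cv2.resize(t[140:240,95:295],(800,400),interpolation=cv2.INTER_CUBIC)
b=cv2.resize(t[183:208,340:440],(800,200),interpolation=cv2.INTER_CUBIC)
cv2.imwrite('pics/c1.png',np.vstack([a,b]))
```

```text
(no output)
```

View pics/c1.png

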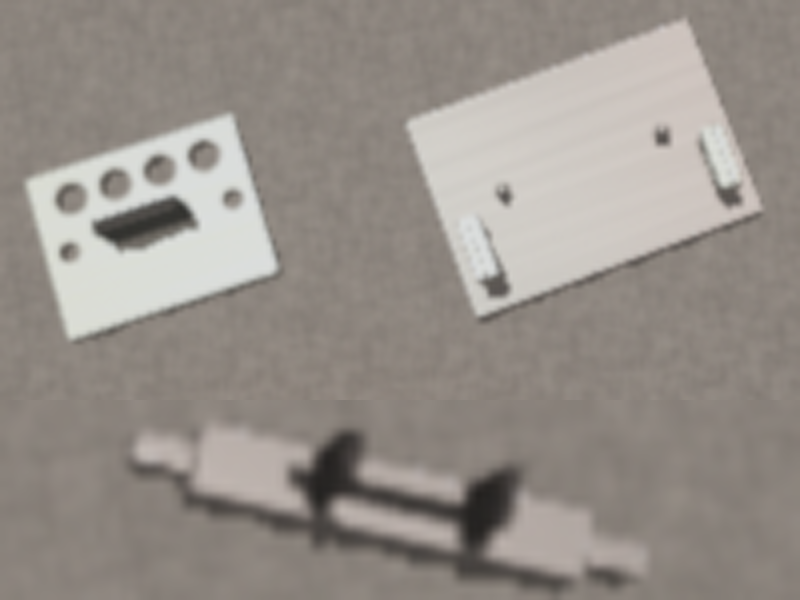

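```bash
cat >> h.py <<'E'
from scipy.optimize import least_squares
def fit(cal,loc,uv,g):
    loc=np.array(loc,float);uv=np.array(uv,float)
    def W(p):
        c,s=np.cos(p[2]),np.sin(p[2]);return np.c_[p[0]+c*loc[:,0]-s*loc[:,1],p[1]+s*loc[:,0]+c*loc[:,1],loc[:,2]]
    f=lambda p:(np.array([proj(cal,w) for w in W(p)])-uv).ravel()
    r=least_squares(f,g);print(np.round([r.x[0],r.x[1],np.degrees(r.x[2])],4),'res',np.round(r.fun,2).tolist());return r.x
E
python3 - <<'E'
from h import *
c=get_calibration('top')
A=lambda L:[(95+(u+.5)/4-.5,140+(v+.5)/4-.5) for u,v in L]
B=lambda L:[(340+(u+.5)/8-.5,183+(v-400+.5)/8-.5) for u,v in L]
S=fit(c,[(.07,.1,.012),(.07,-.1,.012),(-.07,-.1,.012),(-.07,.1,.012)],A([(407,122),(687,18),(762,209),(480,318)]),[.5,0,0])
P=fit(c,[(.055,.07,.01),(.055,-.07,.01),(-.055,-.07,.01),(-.055,.07,.01),(0,.055,.01),(0,-.055,.01)],A([(26,182),(233,113),(279,271),(72,340),(69,251),(232,198)]),[.5,.2,0])
b=fit(c,[(0,.084,.009),(0,-.084,.009),(.012,.065,.018),(.012,-.065,.018),(-.012,-.065,.018),(-.012,.065,.018)],B([(133,450),(648,560),(205,425),(592,507),(580,578),(190,490)]),[.5,-.2,0])
for n,z in (('ink1',(262,190)),('ink2',(394,177)),('cup',(520,182))): print(n,at(c,z[0]*.64,z[1]*.64,0))
w=get_calibration('wrist');T=np.array(w['world_to_cam']);R=T[:3,:3];print('wrist pos',-R.T@T[:3,3],'look',-R[2],'K',w['intrinsics'])
E
```

```text
[ 0.5308  0.0383 18.3043] res [-0.57, -0.08, 0.17, -0.38, 0.97, 0.08, -0.56, 0.32]
[ 0.505   0.3213 16.0752] res [-0.02, -0.26, -0.33, 0.16, 0.1, -0.26, -0.39, -0.07, 0.34, 0.32, 0.32, 0.11]
[  0.4735  -0.3439 -15.3475] res [-0.07, -0.03, -1.0, -0.02, -0.34, -0.41, 0.66, 0.03, 0.77, 0.09, -0.04, 0.32]
ink1 [0.70752221 0.22989187 0.        ]
ink2 [ 7.20300144e-01 -5.79400634e-04  0.00000000e+00]
cup [ 0.70056786 -0.21994345  0.        ]
wrist pos [0.14616669 0.50933649 0.373168  ] look [ 0.26342395 -0.11862011 -0.95735944] K [[267.56450492   0.         256.44486669]
 [  0.         267.56450492 192.03094879]
 [  0.           0.           1.        ]]
```

```bash
cat >> h.py <<'E'
def goal(x,y,z,yaw):
    s=sense();p=s['eef_pos'];o=np.radians(s['orientation'][2]);d=np.array([x,y,z])-p
    c,q=np.cos(o),np.sin(o);dy=(np.degrees(o)-yaw+180)%360-180
    print('t',round(s['time'],2),'tool delta',np.round([c*d[0]+q*d[1],q*d[0]-c*d[1],-d[2],np.radians(dy)],4))
E
python3 -c "
from h import *
goal(.505,.321,.25,106.1)"
```

```text
t 0.1 tool delta [-0.3304 -0.0258 -0.0194  0.87  ]
```

{"method": "arm_command", "body": {"commands": [[0, -0.33, -0.026, -0.02, 0.87], [0, -0.33, -0.026, -0.02, 0.87], [0, -0.33, -0.026, -0.02, 0.87], [0, -0.33, -0.026, -0.02, 0.87], [0, -0.33, -0.026, -0.02, 0.87]], "grip_force": 40}}

```text
time: 0.6
eef_pos: [0.4346, 0.3588, 0.2461]
orientation: [-180.0, -0.0, 112.6]
ft_force: [0.5, 0.8, 1.5]
finger_gap: 0.0855
finger_force: 0.0
```

```bash
python3 -c "
from h import *
goal(.505,.321,.25,106.1)"
```

```text
t 0.6 tool delta [-0.062   0.0505 -0.0039  0.114 ]
```

{"method": "arm_command", "body": {"commands": [[0, -0.062, 0.05, -0.004, 0.114], [0, -0.062, 0.05, -0.004, 0.114], [0, -0.062, 0.05, -0.004, 0.114], [0, -0.062, 0.05, -0.004, 0.114]]}}

```text
time: 1.0
eef_pos: [0.5035, 0.3223, 0.2496]
orientation: [-179.9, -0.0, 106.4]
ft_force: [-0.7, 1.3, 0.3]
finger_gap: 0.0852
finger_force: 0.0
```

Run:
```python
from h import *
s=sense();print(s['time'],s['eef_pos'],s['orientation'])
import pickle
w=get_calibration('wrist');i=camera('wrist');pickle.dump((w,s),open('w1.pkl','wb'));save('w1r',i)
save('w1',cv2.resize(i,(800,600),interpolation=cv2.INTER_CUBIC))
```

```text
1.0 [0.50346223 0.32225644 0.24958458] [-1.79915502e+02 -3.65899314e-03  1.06387544e+02]
```

View pics/w1.png

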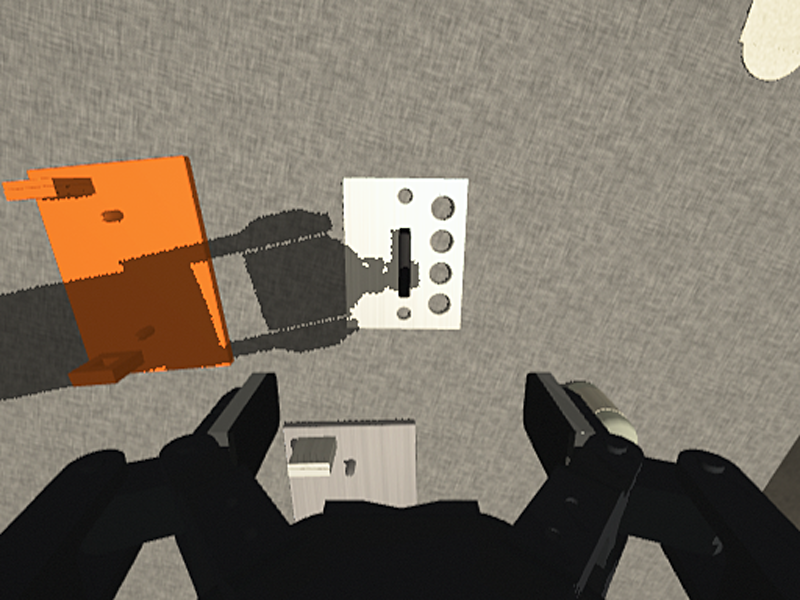

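Run:
```python
from h import *
import pickle
w,s=pickle.load(open('w1.pkl','rb'))
A=lambda L:[((u+.5)*.64-.5,(v+.5)*.64-.5) for u,v in L]
P=fit(w,[(-.055,.07,.01),(.055,.07,.01),(.055,-.07,.01),(-.055,-.07,.01),(0,.055,.008),(0,-.055,.008)],A([(343,178),(469,179),(461,329),(346,328),(405,196),(404,313)]),[.5,.3,.3])
for v in [(0,0,.0)]: pass
c,q=np.cos(P[2]),np.sin(P[2])
for y in(.028,-.028): 
  p=proj(w,[P[0]-q*y,P[1]+c*y,.05]);print('fin end top px800',p/.64)
goal(P[0],P[1],.1,np.degrees(P[2])+90)
# station corners
print([at(w,u,v,.012) for u,v in A([(284,423),(415,421)])])
```

```text
[ 0.5059  0.3231 15.7639] res [0.02, -0.05, -0.42, 0.21, -0.57, -0.11, 0.79, -0.23, 0.28, 0.06, -0.08, -0.01]
fin end top px800 [405.16653054 232.48062327]
fin end top px800 [404.2579038  298.33047606]
t 1.05 tool delta [-0.0006  0.003   0.1499  0.0122]
[array([0.43491808, 0.12024591, 0.012     ]), array([0.56520268, 0.16114641, 0.012     ])]
```

{"method": "arm_command", "body": {"commands": [[0, -0.001, 0.003, 0.05, 0.012], [0, -0.001, 0.003, 0.1, 0.012], [0, -0.001, 0.003, 0.15, 0.012], [0, -0.001, 0.003, 0.15, 0.012]]}}

```text
time: 1.45
eef_pos: [0.5014, 0.3213, 0.0923]
orientation: [-179.2, 0.2, 105.9]
ft_force: [0.5, -0.5, -0.8]
finger_gap: 0.0854
finger_force: 0.0
```

```bash
python3 -c "
from h import *
goal(.5059,.3231,.018,105.76)"
```

```text
t 1.45 tool delta [0.0005 0.0048 0.0743 0.002 ]
```

{"method": "arm_command", "body": {"commands": [[0, 0, 0, 0, 0], [0, 0, 0, 0.03, 0], [0, 0, 0, 0.06, 0], [0, 0, 0, 0.08, 0], [0, 0, 0, 0.08, 0]]}}

```text
time: 1.95
eef_pos: [0.5066, 0.3231, 0.0214]
orientation: [180.0, -0.0, 105.8]
ft_force: [0.7, 0.0, -0.3]
finger_gap: 0.0853
finger_force: 0.0
```

{"method": "arm_command", "body": {"commands": [[0, 0, 0, 0, 0], [0, 0, 0, 0, 0]]}}

```text
time: 2.15
eef_pos: [0.5083, 0.3237, 0.0241]
orientation: [179.7, -0.1, 105.8]
ft_force: [-0.3, -0.6, 0.2]
finger_gap: 0.0855
finger_force: 0.0
```

```bash
python3 -c "
from h import *
goal(.5059,.3231,.018,105.76)"
```

```text
t 2.15 tool delta [ 0.0001 -0.0024  0.0061  0.0002]
```

{"method": "arm_command", "body": {"commands": [[0, 0, 0, 0, 0], [0, 0, 0, 0, 0], [120, 0, 0, 0, 0], [255, 0, 0, 0, 0], [255, 0, 0, 0, 0]], "grip_force": 60}}

```text
time: 2.65
eef_pos: [0.5065, 0.3225, 0.0204]
orientation: [-180.0, -0.0, 105.8]
ft_force: [0.4, -0.2, 0.2]
finger_gap: 0.0437
finger_force: 0.0
```

{"method": "arm_command", "body": {"commands": [[255, 0, 0, 0, 0], [255, 0, 0, 0, 0], [255, 0, 0, 0, 0], [255, 0, 0, 0, 0], [255, 0, 0, 0, 0]]}}

```text
time: 3.15
eef_pos: [0.5066, 0.3225, 0.0205]
orientation: [180.0, -0.0, 105.8]
ft_force: [0.0, 0.1, 1.5]
finger_gap: 0.0089
finger_force: 60.2
```

{"method": "arm_command", "body": {"commands": [[255, 0, 0, -0.02, 0], [255, 0, 0, -0.05, 0], [255, 0, 0, -0.09, 0], [255, 0, 0, -0.14, 0], [255, 0, 0, -0.18, 0]]}}

```text
time: 3.65
eef_pos: [0.5063, 0.3224, 0.2022]
orientation: [180.0, -0.0, 105.8]
ft_force: [0.8, 0.5, -3.5]
finger_gap: 0.009
finger_force: 59.5
```

{"method": "arm_command", "body": {"commands": [[255, 0, 0, -0.02, 0], [255, 0, 0, -0.02, 0], [255, 0, 0, -0.02, 0], [255, 0, 0, -0.02, 0]]}}

```text
time: 4.05
eef_pos: [0.5057, 0.322, 0.2171]
orientation: [-179.7, 0.1, 105.8]
ft_force: [-0.1, 0.0, -4.6]
finger_gap: 0.0093
finger_force: 59.6
```

```bash
python3 -c "
from h import *
goal(.587,-.133,.22,108)"
```

```text
t 4.05 tool delta [-0.46   -0.0453 -0.0029 -0.0392]
```

{"method": "arm_command", "body": {"commands": [[255, -0.03, -0.003, 0, 0], [255, -0.07, -0.007, 0, 0], [255, -0.11, -0.011, 0, 0], [255, -0.15, -0.015, 0, 0], [255, -0.19, -0.019, 0, 0]]}}

```text
time: 4.55
eef_pos: [0.5392, 0.1328, 0.218]
orientation: [-179.8, -0.0, 105.8]
ft_force: [1.4, 0.3, -4.0]
finger_gap: 0.0088
finger_force: 59.4
```

{"method": "arm_command", "body": {"commands": [[255, -0.04, -0.004, 0, -0.01], [255, -0.08, -0.008, 0, -0.02], [255, -0.12, -0.012, 0, -0.03], [255, -0.16, -0.016, 0, -0.04], [255, -0.2, -0.02, 0, -0.04]]}}

```text
time: 5.05
eef_pos: [0.5743, -0.065, 0.218]
orientation: [-179.8, -0.1, 108.1]
ft_force: [0.7, 0.8, -3.3]
finger_gap: 0.0092
finger_force: 59.4
```

{"method": "arm_command", "body": {"commands": [[255, -0.03, -0.003, 0, 0], [255, -0.06, -0.006, 0, 0], [255, -0.07, -0.007, 0, 0], [255, -0.07, -0.007, 0, 0], [255, -0.07, -0.007, 0, 0]]}}

```text
time: 5.55
eef_pos: [0.5896, -0.1312, 0.2192]
orientation: [-179.9, -0.1, 108.1]
ft_force: [0.0, 0.1, -3.6]
finger_gap: 0.0091
finger_force: 59.4
```

{"method": "arm_command", "body": {"commands": [[255, 0, 0, 0, 0], [255, 0, 0, 0, 0], [255, 0, 0, 0, 0], [255, 0, 0, 0, 0], [255, 0, 0, 0, 0]]}}

```text
time: 6.05
eef_pos: [0.59, -0.132, 0.2205]
orientation: [180.0, 0.0, 108.1]
ft_force: [-0.3, 0.4, -4.1]
finger_gap: 0.0091
finger_force: 59.4
```

Run:
```python
from h import *
s=sense();print(s['time'],s['eef_pos'],s['orientation'],s['finger_gap'])
import pickle
w=get_calibration('wrist');i=camera('wrist');pickle.dump((w,s),open('w2.pkl','wb'));save('w2r',i)
save('w2',cv2.resize(i,(800,600),interpolation=cv2.INTER_CUBIC))
```

```text
6.05 [ 0.58995884 -0.13197132  0.22046347] [1.79988055e+02 1.23521085e-03 1.08065330e+02] 0.00906940415161365
```

View pics/w2.png

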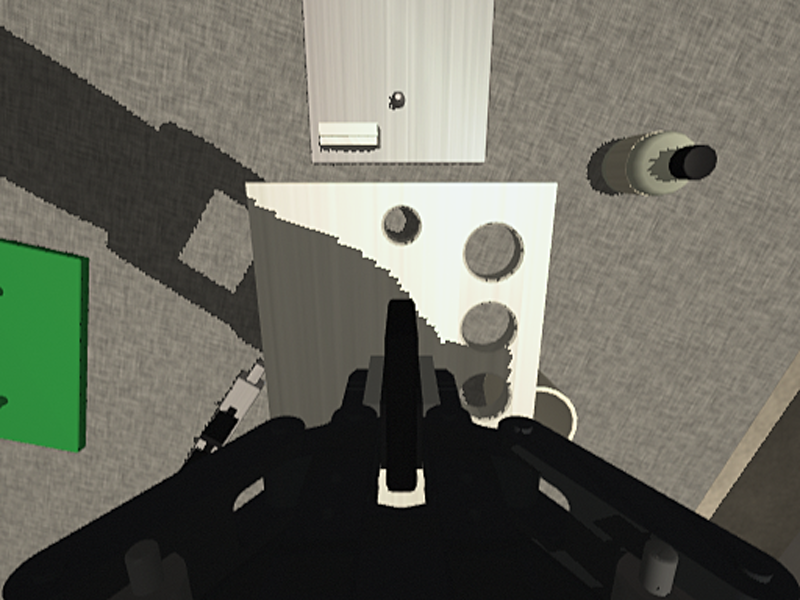

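Run:
```python
from h import *
import pickle
w,s=pickle.load(open('w2.pkl','rb'))
A=lambda u,v:((u+.5)*.64-.5,(v+.5)*.64-.5)
z=s['eef_pos'][2]-.0204+.01
a,b=[at(w,*A(*p),z) for p in((247,183),(557,183))];h=at(w,*A(402,225),z-.002)
print('plate cor',a,b,np.linalg.norm(a-b),'yaw',np.degrees(np.arctan2(*(b-a)[1::-1])),'hole',h)
a,b,c,d=[at(w,*A(*p),.012) for p in((312,162),(485,161.5),(303,0),(493,0))];pin=at(w,*A(398,96),.034)
n=lambda x,y:np.degrees(np.arctan2(*(y-x)[1::-1]))
print('st cor',a,b,np.linalg.norm(a-b),'yaw',n(a,b),n(a,c)-90,n(b,d)-90,'pin',pin)
g=cv2.imread('pics/w2r.png');e=cv2.resize(g[40:115,190:320],(780,450),interpolation=cv2.INTER_CUBIC);cv2.imwrite('pics/w2c.png',e)
```

```text
plate cor [ 0.51598064 -0.08160716  0.21006347] [ 0.61984963 -0.04774648  0.21006347] 0.10924885218835606 yaw 18.05566827291164 hole [ 0.57253885 -0.07883422  0.20806347]
st cor [ 0.49636961 -0.07505563  0.012     ] [ 0.62740283 -0.03193858  0.012     ] 0.13794485983791638 yaw 18.214015320366578 17.887128679645357 18.39139163994635 pin [ 0.54805296 -0.0115851   0.034     ]
```

View pics/w2c.png

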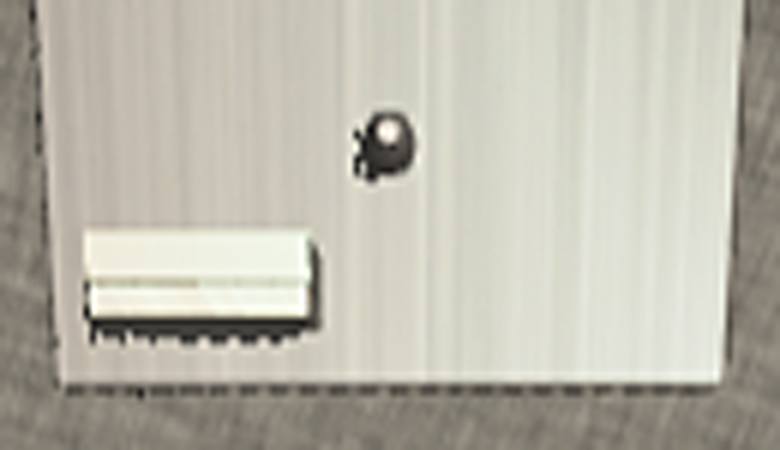

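Run:
```python
from h import *
import pickle
w,s=pickle.load(open('w2.pkl','rb'))
B=lambda u,v:(190+(u+.5)/6-.5,40+(v+.5)/6-.5)
S=fit(w,[(0,-.055,.034),(-.07,-.1,.012),(.07,-.1,.012),(-.054,-.075,.056),(-.014,-.075,.056)],[B(387,130),B(60,382),B(722,382),B(84,232),B(309,232)],[.53,.04,.3])
print([at(w,*B(*p),.012) for p in((40,0),(744,0))])
yS=np.array([-np.sin(S[2]),np.cos(S[2])]);T=S[:2]-.00085*yS
print('pin b',S[:2]-.055*yS,'target TCP',T,np.degrees(S[2])+90)
goal(T[0],T[1],.12,np.degrees(S[2])+90)
```

```text
[ 0.5305  0.0409 18.249 ] res [0.25, -0.32, -1.07, 0.74, 0.91, 0.34, -0.13, -0.18, 0.03, -0.31]
[array([ 0.47490148, -0.00739232,  0.012     ]), array([0.60535891, 0.03515091, 0.012     ])]
pin b [ 0.54773156 -0.01134022] target TCP [0.53077464 0.04008629] 108.24899716175118
t 6.1 tool delta [ 0.182  -0.0029  0.1004 -0.0033]
```

{"method": "arm_command", "body": {"commands": [[255, 0.03, 0, 0, 0], [255, 0.07, -0.001, 0, 0], [255, 0.11, -0.002, 0, -0.003], [255, 0.15, -0.003, 0, -0.003], [255, 0.182, -0.003, 0.02, -0.003]]}}

```text
time: 6.6
eef_pos: [0.5313, 0.0418, 0.2035]
orientation: [179.6, 0.1, 108.3]
ft_force: [1.4, -0.7, -2.7]
finger_gap: 0.0086
finger_force: 59.5
```

{"method": "arm_command", "body": {"commands": [[255, 0, 0, 0.02, 0], [255, 0, 0, 0.05, 0], [255, 0, 0, 0.08, 0], [255, 0, 0, 0.1, 0], [255, 0, 0, 0.1, 0]]}}

```text
time: 7.1
eef_pos: [0.5287, 0.04, 0.0971]
orientation: [-179.6, -0.1, 108.2]
ft_force: [-0.3, 0.0, -4.3]
finger_gap: 0.009
finger_force: 59.3
```

{"method": "arm_command", "body": {"commands": [[255, 0, 0, 0.01, 0], [255, 0, 0, 0.02, 0], [255, 0, 0, 0.03, 0], [255, 0, 0, 0.03, 0], [255, 0, 0, 0.03, 0]]}}

```text
time: 7.6
eef_pos: [0.5307, 0.0399, 0.0704]
orientation: [-180.0, -0.0, 108.2]
ft_force: [-0.1, -0.1, -3.9]
finger_gap: 0.0092
finger_force: 59.3
```

{"method": "arm_command", "body": {"commands": [[255, 0, 0, 0, 0], [255, 0, 0, 0, 0], [255, 0, 0, 0, 0]]}}

```text
time: 7.9
eef_pos: [0.5309, 0.04, 0.0708]
orientation: [180.0, 0.0, 108.2]
ft_force: [-0.7, 0.4, -3.4]
finger_gap: 0.009
finger_force: 59.3
```

```bash
python3 -c "
from h import *
goal(.5308,.0401,.055,108.25)"
```

```text
t 7.9 tool delta [ 0.0002 -0.0001  0.0158 -0.0005]
```

{"method": "arm_command", "body": {"commands": [[255, 0, 0, 0.006, 0], [255, 0, 0, 0.012, 0], [255, 0, 0, 0.018, 0], [255, 0, 0, 0.022, 0], [255, 0, 0, 0.022, 0]]}}

```text
time: 8.4
eef_pos: [0.5301, 0.0399, 0.0473]
orientation: [-179.9, -0.0, 108.2]
ft_force: [0.2, 0.0, -3.5]
finger_gap: 0.0091
finger_force: 59.4
```

Run:
```python
from h import *
s=sense();print(s['eef_pos'],s['ft_force'],s['wrist_torque'])
i=camera('wrist');save('w3',cv2.resize(i[60:300,100:420],(800,600),interpolation=cv2.INTER_CUBIC))
```

```text
[0.53012913 0.03992425 0.04731442] [ 0.21193435  0.01425241 -3.51010485] [-0.03455236 -0.02504302  0.0400059 ]
```

View pics/w3.png

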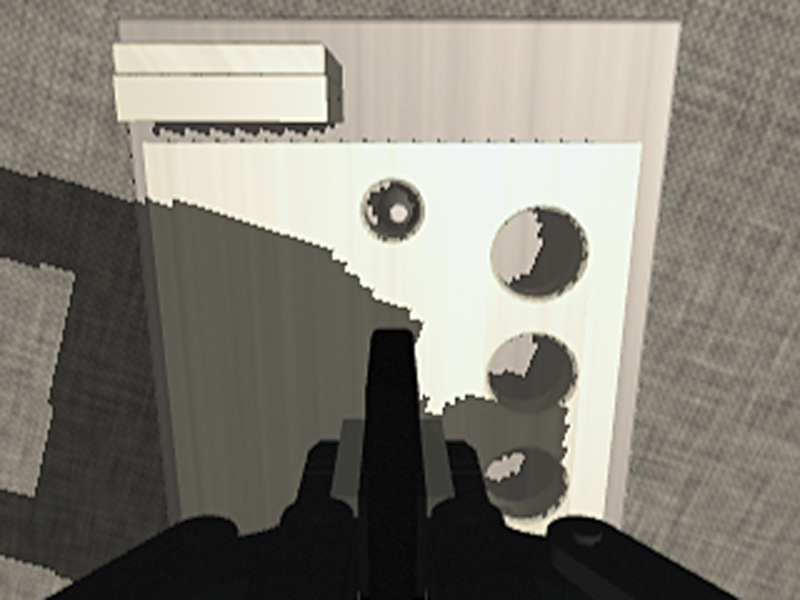

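{"method": "arm_command", "body": {"commands": [[255, -0.0003, 0.0007, 0, 0], [255, -0.0003, 0.0007, 0.004, 0], [255, -0.0003, 0.0007, 0.008, 0], [255, -0.0003, 0.0007, 0.012, 0], [255, -0.0003, 0.0007, 0.012, 0]]}}

```text
time: 8.95
eef_pos: [0.5309, 0.0399, 0.0354]
orientation: [-179.9, -0.0, 108.2]
ft_force: [0.7, 0.1, -2.8]
finger_gap: 0.0092
finger_force: 59.4
```

{"method": "arm_command", "body": {"commands": [[255, 0, 0, 0.002, 0], [255, 0, 0, 0.004, 0], [255, 0, 0, 0.005, 0], [255, 0, 0, 0.005, 0], [255, 0, 0, 0.005, 0]]}}

```text
time: 9.45
eef_pos: [0.5317, 0.0399, 0.0324]
orientation: [180.0, 0.0, 108.2]
ft_force: [-5.2, 0.2, 5.5]
finger_gap: 0.0089
finger_force: 60.9
```

{"method": "arm_command", "body": {"commands": [[0, 0, 0, 0, 0], [0, 0, 0, 0, 0], [0, 0, 0, 0, 0], [0, 0, 0, 0, 0], [0, 0, 0, 0, 0]]}}

```text
time: 9.95
eef_pos: [0.5315, 0.0399, 0.0313]
orientation: [180.0, -0.0, 108.2]
ft_force: [-0.6, -0.1, -0.4]
finger_gap: 0.0802
finger_force: 0.0
```

{"method": "arm_command", "body": {"commands": [[0, 0, 0, 0, 0], [0, 0, 0, -0.04, 0], [0, 0, 0, -0.08, 0], [0, 0, 0, -0.13, 0], [0, 0, 0, -0.17, 0]]}}

```text
time: 10.45
eef_pos: [0.5316, 0.0399, 0.2044]
orientation: [179.9, 0.0, 108.2]
ft_force: [0.9, 1.1, -0.1]
finger_gap: 0.0853
finger_force: 0.0
```

Run:
```python
from h import *
s=sense();print(s['time'],s['eef_pos'],s['ft_force'])
goal(.4735,-.3439,.22,-15.3)
t=camera('top')
i=camera('wrist');import pickle;pickle.dump((get_calibration('wrist'),sense()),open('w4.pkl','wb'));save('w4r',i)
a=cv2.resize(t[140:240,190:300],(440,400),interpolation=cv2.INTER_CUBIC);b=cv2.resize(i[:, 96:416],(360,432))
o=np.zeros((432,800,3),np.uint8);o[:400,:440]=a;o[:,440:]=b;save('chk',o)
```

```text
10.45 [0.5316314  0.03988624 0.20437182] [ 0.87832859  1.10703538 -0.12345029]
t 10.45 tool delta [-0.3464 -0.1752 -0.0156  2.1558]
```

View pics/chk.png

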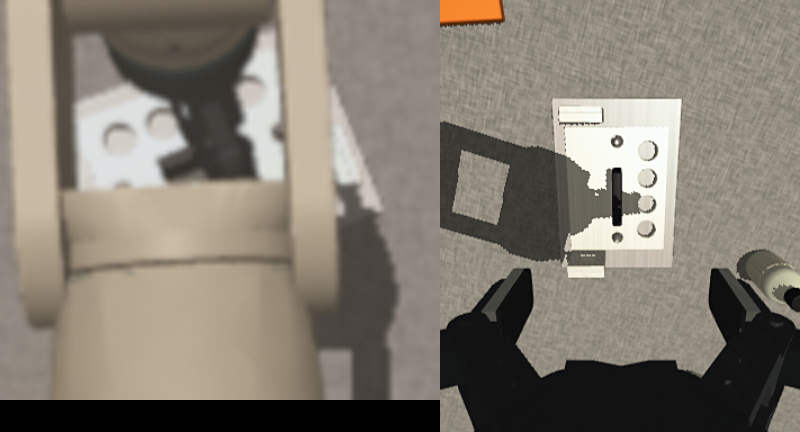

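{"method": "arm_command", "body": {"commands": [[0, -0.03, -0.015, -0.01, -0.1], [0, -0.07, -0.035, -0.015, -0.24], [0, -0.11, -0.055, -0.015, -0.38], [0, -0.15, -0.075, -0.015, -0.52], [0, -0.19, -0.095, -0.015, -0.66]]}}

```text
time: 11.05
eef_pos: [0.5007, -0.1679, 0.2157]
orientation: [-180.0, -0.0, 145.6]
ft_force: [1.0, -0.3, 1.2]
finger_gap: 0.0858
finger_force: 0.0
```

Run:
```python
from h import *
goal(.4735,-.3439,.22,164.65)
```

```text
t 11.05 tool delta [-0.0769 -0.1607 -0.0043 -0.3322]
```

{"method": "arm_command", "body": {"commands": [[0, -0.02, -0.04, 0, -0.12], [0, -0.038, -0.08, 0, -0.24], [0, -0.057, -0.12, 0, -0.33], [0, -0.073, -0.15, -0.004, -0.33], [0, -0.077, -0.16, -0.004, -0.33]]}}

```text
time: 11.55
eef_pos: [0.4725, -0.3447, 0.2195]
orientation: [-180.0, -0.0, 164.0]
ft_force: [0.9, 1.1, 0.1]
finger_gap: 0.0852
finger_force: 0.0
```

{"method": "arm_command", "body": {"commands": [[0, 0, 0, 0, 0], [0, 0, 0, 0, 0], [0, 0, 0, 0, 0], [0, 0, 0, 0, 0], [0, 0, 0, 0, 0]]}}

```text
time: 12.05
eef_pos: [0.4739, -0.3409, 0.2205]
orientation: [180.0, 0.0, 164.3]
ft_force: [-0.3, -0.3, 0.4]
finger_gap: 0.0857
finger_force: 0.0
```

Run:
```python
from h import *
s=sense();print(s['time'],s['eef_pos'],s['orientation'])
import pickle
w=get_calibration('wrist');i=camera('wrist');pickle.dump((w,s),open('w5.pkl','wb'));save('w5r',i)
u=[proj(w,p) for p in([.4735,-.3439,.018],)][0];print(u)
x,y=int(u[0])-100,max(int(u[1])-75,0);print(x,y);save('w5',cv2.resize(i[y:y+150,x:x+200],(800,600),interpolation=cv2.INTER_CUBIC))
```

```text
12.05 [ 0.47390084 -0.34090438  0.22051017] [1.79997616e+02 1.41607940e-02 1.64257787e+02]
[254.18270341 170.39658331]
154 95
```

View pics/w5.png

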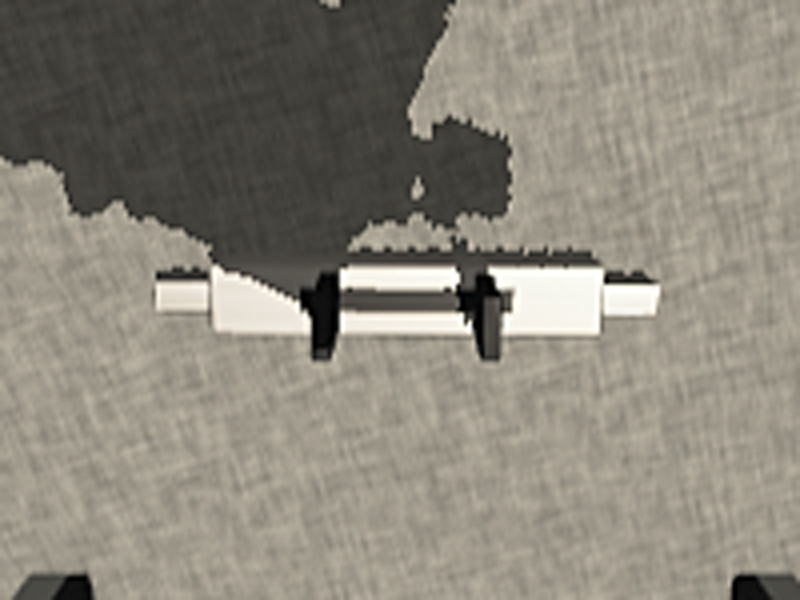

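Run:
```python
from h import *
import pickle
w,s=pickle.load(open('w5.pkl','rb'))
A=lambda L:[(154+(u+.5)/4-.5,95+(v+.5)/4-.5) for u,v in L]
b=fit(w,[(-.012,-.065,.018),(-.012,.065,.018),(.012,.065,.018),(.012,-.065,.018),(-.005,-.084,.014),(.005,-.084,.014),(-.005,.084,.014),(.005,.084,.014)],A([(212,266),(602,266),(602,334),(212,334),(155,277),(155,310),(659,283),(659,316)]),[.47,-.34,-.26])
print('tabs',[at(w,*A([p])[0],.058) for p in ((322,354),(490,354))])
goal(b[0],b[1],.12,np.degrees(b[2])+180)
```

```text
[  0.4729  -0.3421 -16.1814] res [-1.15, -0.96, 1.27, -0.22, 0.18, 0.69, -0.29, -0.02, -0.47, 0.9, -0.01, 0.05, 0.51, 0.34, -0.05, -0.53]
tabs [array([ 0.47356872, -0.36819689,  0.058     ]), array([ 0.48701875, -0.32052627,  0.058     ])]
t 12.1 tool delta [ 0.0007 -0.0012  0.1005  0.0074]
```

{"method": "arm_command", "body": {"commands": [[0, 0.001, -0.001, 0.03, 0.007], [0, 0.001, -0.001, 0.07, 0.007], [0, 0.001, -0.001, 0.1, 0.007], [0, 0.001, -0.001, 0.12, 0.007], [0, 0.001, -0.001, 0.12, 0.007]]}}

```text
time: 12.6
eef_pos: [0.4709, -0.3409, 0.0968]
orientation: [179.8, -0.3, 163.8]
ft_force: [0.2, -0.4, -0.1]
finger_gap: 0.0854
finger_force: 0.0
```

{"method": "arm_command", "body": {"commands": [[0, 0, 0, 0.02, 0], [0, 0, 0, 0.045, 0], [0, 0, 0, 0.065, 0], [0, 0, 0, 0.073, 0], [0, 0, 0, 0.073, 0]]}}

```text
time: 13.1
eef_pos: [0.4724, -0.3423, 0.0275]
orientation: [180.0, -0.0, 163.8]
ft_force: [0.1, -0.5, -0.4]
finger_gap: 0.0853
finger_force: 0.0
```

{"method": "arm_command", "body": {"commands": [[0, 0, 0, 0, 0], [0, 0, 0, 0, 0], [0, 0, 0, 0, 0], [60, 0, 0, 0, 0], [60, 0, 0, 0, 0]], "grip_force": 30}}

```text
time: 13.6
eef_pos: [0.4724, -0.3425, 0.0276]
orientation: [-180.0, 0.0, 163.8]
ft_force: [-0.3, -0.7, -0.0]
finger_gap: 0.0651
finger_force: 0.0
```

Run:
```python
from h import *
goal(.4725,-.342,.027,163.8)
```

```text
t 13.6 tool delta [ 0.0001  0.0005  0.0006 -0.0002]
```

{"method": "arm_command", "body": {"commands": [[100, 0, 0, 0, 0], [140, 0, 0, 0, 0], [180, 0, 0, 0, 0], [255, 0, 0, 0, 0], [255, 0, 0, 0, 0]]}}

```text
time: 14.1
eef_pos: [0.4732, -0.3426, 0.0292]
orientation: [-180.0, 0.1, 163.8]
ft_force: [-0.6, 2.7, 8.3]
finger_gap: 0.0276
finger_force: 31.9
```

{"method": "arm_command", "body": {"commands": [[255, 0, 0, 0, 0], [255, 0, 0, 0, 0], [255, 0, 0, 0, 0], [255, 0, 0, 0, 0], [255, 0, 0, 0, 0]], "grip_force": 40}}

```text
time: 14.6
eef_pos: [0.4733, -0.3426, 0.0293]
orientation: [-180.0, 0.1, 163.8]
ft_force: [-1.5, 3.4, 10.0]
finger_gap: 0.0273
finger_force: 39.7
```

{"method": "arm_command", "body": {"commands": [[255, 0, 0, -0.01, 0], [255, 0, 0, -0.03, 0], [255, 0, 0, -0.07, 0], [255, 0, 0, -0.11, 0], [255, 0, 0, -0.14, 0]]}}

```text
time: 15.1
eef_pos: [0.4725, -0.3426, 0.1702]
orientation: [-180.0, 0.1, 163.8]
ft_force: [0.3, 0.2, -2.0]
finger_gap: 0.0271
finger_force: 40.6
```

{"method": "arm_command", "body": {"commands": [[255, 0, 0, -0.02, 0], [255, 0, 0, -0.03, 0], [255, 0, 0, -0.03, 0], [255, 0, 0, -0.03, 0], [255, 0, 0, -0.03, 0]]}}

```text
time: 15.6
eef_pos: [0.4718, -0.342, 0.1953]
orientation: [179.9, -0.2, 163.8]
ft_force: [-0.1, -0.2, -1.9]
finger_gap: 0.0272
finger_force: 40.6
```

Run:
```python
from h import *
import pickle
s=sense();print(s['time'],s['eef_pos'],s['orientation'],s['ft_force'])
w=get_calibration('wrist');i=camera('wrist');pickle.dump((w,s),open('w6.pkl','wb'));save('w6r',i)
goal(.499,.0301,.19,198.25)
save('w6',cv2.resize(i,(800,600),interpolation=cv2.INTER_CUBIC))
```

```text
15.6 [ 0.47179564 -0.34199388  0.19534216] [ 1.79919876e+02 -1.73392180e-01  1.63786146e+02] [-0.06431111 -0.24080487 -1.885013  ]
t 15.65 tool delta [ 0.0779  0.3649  0.0055 -0.6016]
```

View pics/w6.png

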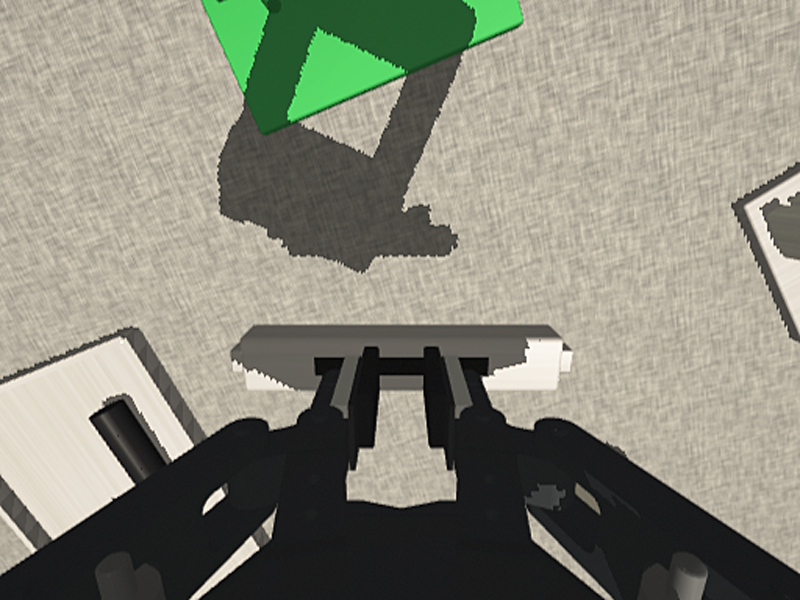

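Run:
```python
from h import *
import pickle
w,s=pickle.load(open('w6.pkl','rb'))
t=s['eef_pos'];o=np.radians(s['orientation'][2]);X=np.array([np.cos(o),np.sin(o),0]);Y=np.array([np.sin(o),-np.cos(o),0])
# bar frame in tool: unknown tx,ty,h(top face below... underside = tcp - h), yaw
A=lambda u,v:((u+.5)*.64-.5,(v+.5)*.64-.5)
loc=[(-.012,-.065,.018),(-.012,.065,.018),(.012,-.065,.018),(.012,.065,.018),(.012,-.065,0),(.012,.065,0)]
uv=np.array([A(246,389),A(559,389),A(242,338),A(563,338),A(254,325),A(551,325)])
def f(p):
    c,q=np.cos(p[3]),np.sin(p[3])
    return (np.array([proj(w,t+X*(p[0]+c*a-q*b)+Y*(p[1]+q*a+c*b)+np.array([0,0,z-p[2]])) for a,b,z in loc])-uv).ravel()
r=least_squares(f,[0,0,.027,0]);print(np.round(r.x,4),np.round(r.fun,1))
```

```text
[-0.0008  0.0006  0.0317  0.0009] [ 0.6  1.5 -0.6  1.5 -0.8 -0.1  0.9 -0.1  1.  -1.5 -1.2 -1.5]
```

{"method": "arm_command", "body": {"commands": [[255, 0.006, 0.03, 0, -0.05], [255, 0.015, 0.07, 0, -0.12], [255, 0.023, 0.11, 0, -0.19], [255, 0.032, 0.15, 0, -0.26], [255, 0.041, 0.19, 0, -0.33]]}}

```text
time: 16.15
eef_pos: [0.4855, -0.1468, 0.1964]
orientation: [180.0, -0.1, -177.2]
ft_force: [-0.1, -0.2, -1.1]
finger_gap: 0.0274
finger_force: 40.6
```

Run:
```python
from h import *
goal(.499,.0301,.195,198.25)
```

```text
t 16.15 tool delta [-0.0222  0.176   0.0014 -0.2688]
```

{"method": "arm_command", "body": {"commands": [[255, -0.005, 0.04, 0, -0.06], [255, -0.01, 0.08, 0, -0.13], [255, -0.015, 0.12, 0, -0.2], [255, -0.02, 0.16, 0, -0.27], [255, -0.022, 0.176, 0, -0.27]]}}

```text
time: 16.65
eef_pos: [0.4992, 0.0314, 0.1965]
orientation: [179.9, -0.1, -161.6]
ft_force: [0.3, -0.7, -1.4]
finger_gap: 0.0272
finger_force: 40.6
```

{"method": "arm_command", "body": {"commands": [[255, 0, 0, 0, 0], [255, 0, 0, 0, 0], [255, 0, 0, 0, 0], [255, 0, 0, 0, 0], [255, 0, 0, 0, 0]]}}

```text
time: 17.15
eef_pos: [0.4997, 0.0276, 0.1973]
orientation: [180.0, -0.0, -161.9]
ft_force: [0.3, -1.1, -1.4]
finger_gap: 0.0273
finger_force: 40.6
```

Run:
```python
from h import *
goal(.499,.0301,.11,198.25);print(sense()['eef_pos'])
```

```text
t 17.15 tool delta [-0.0001  0.0026  0.0873 -0.0028]
[0.49969511 0.02755864 0.1973212 ]
```

{"method": "arm_command", "body": {"commands": [[255, 0, 0.002, 0.03, -0.003], [255, 0, 0.0025, 0.06, -0.003], [255, 0, 0.0025, 0.08, -0.003], [255, 0, 0.0025, 0.095, -0.003], [255, 0, 0.0025, 0.1, -0.003]]}}

```text
time: 17.65
eef_pos: [0.498, 0.0303, 0.0955]
orientation: [179.9, -0.2, -161.7]
ft_force: [-1.4, -0.3, -1.2]
finger_gap: 0.0274
finger_force: 40.6
```

{"method": "arm_command", "body": {"commands": [[255, 0, 0, 0, 0], [255, 0, 0, 0, 0], [255, 0, 0, 0, 0], [255, 0, 0, 0, 0]]}}

```text
time: 18.05
eef_pos: [0.4994, 0.0307, 0.0983]
orientation: [-180.0, 0.1, -161.7]
ft_force: [-1.2, -1.4, -1.3]
finger_gap: 0.0272
finger_force: 40.6
```

Run:
```python
from h import *
import pickle
goal(.499,.0301,.056,198.25);s=sense();print(s['eef_pos'])
w=get_calibration('wrist');i=camera('wrist');pickle.dump((w,s),open('w7.pkl','wb'));save('w7r',i)
save('w7',cv2.resize(i[130:310,100:412],(800,462),interpolation=cv2.INTER_CUBIC))
```

```text
t 18.05 tool delta [ 0.0006 -0.0004  0.0423  0.0015]
[0.49940379 0.03069257 0.0982577 ]
```

View pics/w7.png

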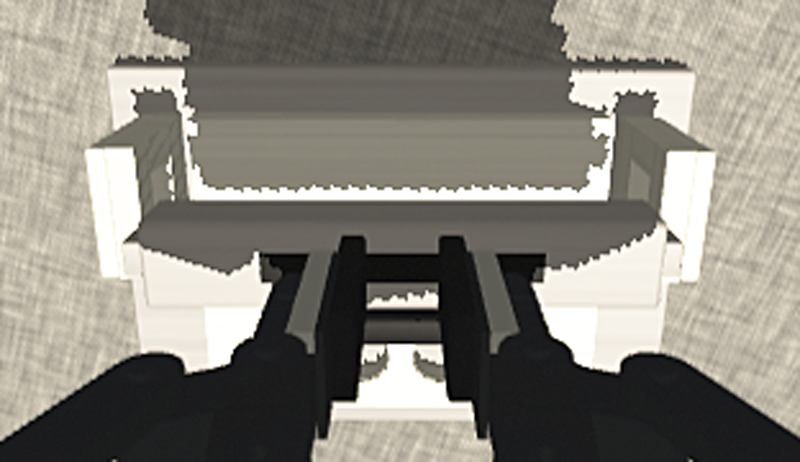

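Run:
```python
from h import *
import pickle
w,s=pickle.load(open('w7.pkl','rb'))
k=312/800
A=lambda u,v:(100+(u+.5)*k-.5,130+(v+.5)*k-.5)
S=fit(w,[(-.054,-.075,.056),(-.054,.075,.056),(-.054,-.095,.056),(-.054,.095,.056),(-.07,-.1,.012),(-.07,.1,.012)],[A(131,150),A(665,152),A(88,149),A(714,151),A(109,70),A(693,71)],[.53,.04,.32])
c,q=np.cos(S[2]),np.sin(S[2]);print('seat',S[0]-.034*c,S[1]-.034*q)
```

```text
[ 0.5316  0.0408 18.1608] res [0.6, 0.84, 0.83, 0.65, -10.45, 1.16, 9.5, 1.12, -2.76, -0.26, 2.2, 0.02]
seat 0.4993046299732906 0.03016131812360938
```

{"method": "arm_command", "body": {"commands": [[255, 0.0005, 0, 0.008, 0.001], [255, 0.0005, 0, 0.016, 0.001], [255, 0.0005, 0, 0.024, 0.001], [255, 0.0005, 0, 0.03, 0.001], [255, 0.0005, 0, 0.033, 0.001]]}}

```text
time: 18.6
eef_pos: [0.4979, 0.0306, 0.0632]
orientation: [180.0, -0.1, -161.7]
ft_force: [0.2, 0.2, -1.5]
finger_gap: 0.0275
finger_force: 40.6
```

{"method": "arm_command", "body": {"commands": [[255, 0, 0, 0.003, 0], [255, 0, 0, 0.006, 0], [255, 0, 0, 0.007, 0], [255, 0, 0, 0.007, 0], [255, 0, 0, 0.007, 0]]}}

```text
time: 19.1
eef_pos: [0.4986, 0.0306, 0.0576]
orientation: [-180.0, 0.0, -161.7]
ft_force: [-0.2, 0.4, -1.5]
finger_gap: 0.0273
finger_force: 40.6
```

{"method": "arm_command", "body": {"commands": [[255, 0, 0, 0, 0], [255, 0, 0, 0, 0], [255, 0, 0, 0, 0]]}}

```text
time: 19.4
eef_pos: [0.4985, 0.0306, 0.0575]
orientation: [180.0, 0.0, -161.7]
ft_force: [-1.4, -0.2, -1.0]
finger_gap: 0.0274
finger_force: 40.6
```

{"method": "arm_command", "body": {"commands": [[255, 0, 0, 0.001, 0], [255, 0, 0, 0.001, 0], [0, 0, 0, 0.001, 0], [0, 0, 0, 0.001, 0], [0, 0, 0, 0.001, 0]]}}

```text
time: 19.9
eef_pos: [0.4986, 0.0305, 0.0566]
orientation: [-180.0, 0.0, -161.7]
ft_force: [0.5, 0.7, 1.0]
finger_gap: 0.0699
finger_force: 0.0
```

{"method": "arm_command", "body": {"commands": [[0, 0, 0, 0, 0], [0, 0, 0, 0, 0], [0, 0, 0, -0.02, 0], [0, 0, 0, -0.05, 0], [0, 0, 0, -0.1, 0]]}}

```text
time: 20.4
eef_pos: [0.4967, 0.0306, 0.1546]
orientation: [179.9, -0.3, -161.7]
ft_force: [0.9, -0.4, -0.2]
finger_gap: 0.0855
finger_force: 0.0
```

{"method": "arm_command", "body": {"commands": [[0, 0, 0, -0.03, 0], [0, 0, 0, -0.05, 0], [0, 0, 0, -0.05, 0], [0, 0, 0, -0.05, 0]]}}

```text
time: 20.8
eef_pos: [0.4983, 0.0306, 0.2058]
orientation: [180.0, -0.0, -161.7]
ft_force: [-0.3, 0.2, -0.7]
finger_gap: 0.0856
finger_force: 0.0
```

Run:
```python
from h import *
import pickle
s=sense();print(s['eef_pos'],s['finger_gap'])
w=get_calibration('wrist');i=camera('wrist');pickle.dump((w,s),open('w8.pkl','wb'));save('w8r',i)
u=proj(w,[.499,.03,.03]);print(u)
x,y=int(u[0])-100,max(int(u[1])-75,0);print(x,y);save('w8',cv2.resize(i[y:y+150,x:x+200],(800,600),interpolation=cv2.INTER_CUBIC))
```

```text
[0.49833775 0.03056378 0.20575703] 0.08564900023691015
[255.63181677 175.09612189]
155 100
```

View pics/w8.png

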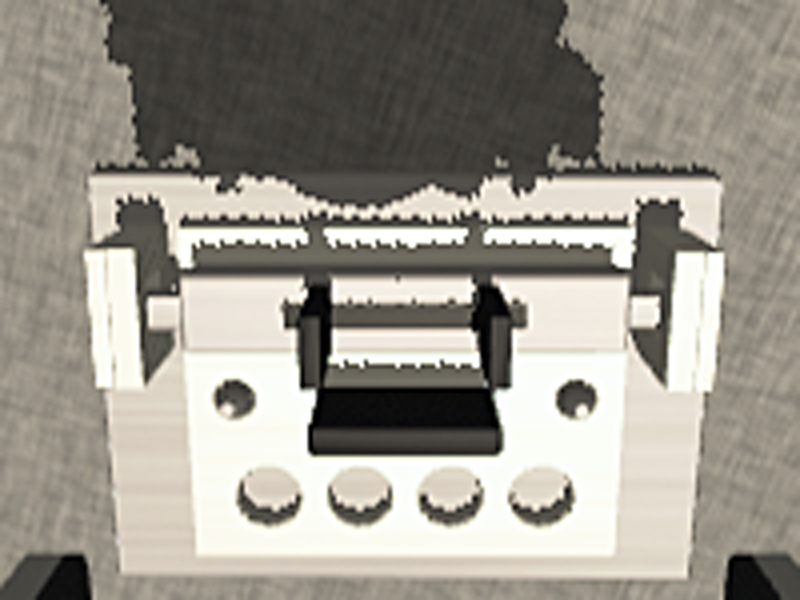

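Run:
```python
from h import *
import pickle
w,s=pickle.load(open('w8.pkl','rb'))
A=lambda u,v:(155+(u+.5)/4-.5,100+(v+.5)/4-.5)
d=lambda p,q,z:np.linalg.norm(at(w,*A(*p),z)-at(w,*A(*q),z))
print('tab span@.081',d((301,385),(511,385),.081),'body@.041',d((183,277),(629,277),.041))
L,R=at(w,*A(301,385),.081),at(w,*A(511,385),.081);print('tab mid',(L+R)/2)
print(close_job())
```

```text
tab span@.081 0.05504085097581937 body@.041 0.13039347693052838
tab mid [0.50866271 0.0338529  0.081     ]
the job is handed in; nothing more can be done
None
```

The job is handed in at about 21 s of the 67 s allowed. The plate is seated flush over both pins, with its cap row away from the cheeks. The bar sits locked between the cheeks, tabs up; they measure 55 mm across, so both bolts are out in their pockets. I kept clear of the bottles and cup but took no final picture of them.

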